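# Snap the small reamer onto the citrus juicer and hold it down

## Task

Get the citrus juicer ready for the lemon: take the small reaming cone (not the large one), set it upright on the juicer's upright drive spindle and press until it snaps home with a click. Keep pressing after the click so that the spindle sinks against its spring, well past half of its travel, and finish like that, with the gripper still holding the cone down; do not let go. Leave the large cone, the lemon, the glass and the bowl where they are.

Things in the scene. Friction and masses are not known exactly. Their poses are not given: they have to be found in the camera images.
- small_reamer: small reaming cone, white plastic, loose, standing dome up. Flange 50 mm across, 5 mm high at the foot; above it a straight ribbed body 38 mm across up to 30 mm height (grip here), then a dome; 56 mm high in all, 35 to 70 g. Origin: centre of the flange's underside; z up through the dome. Blind bore from below, 34 mm deep: mouth 17 mm across with a lip 5 mm high, 24 mm wide behind it
- large_reamer: large reaming cone of the same white plastic and shape: flange 68 mm across, body 54 mm across, 68 mm high. Not to be used. Origin: centre of the flange's underside, z up
- juicer: fixed citrus juicer: round white plastic housing 144 mm across with a grey tray on top whose rim is 82 mm high, a small spout on its -x side that reaches 100 mm from the centre. Origin: centre of its underside on the worktop; z up; the spindle stands on this z axis
- spindle_seat (a point): centre of the top face of the spindle's 30 mm wide shoulder, z up, 94 mm above the worktop, sinking with the spindle; the cone is home when its underside rests here. On it stands a steel pin 15 mm across with four sprung balls: the cone's mouth meets them about 12 mm above the seat, about 6 N (5 to 8) pushes it past, then the force drops (the click) and the cone lands on the seat
- spindle_tip (a point): top of the spindle's pin, on its axis, 28 mm above the seat; the pin's top 10 mm taper from 15 to 8 mm across. It sinks with the spindle
- spindle (a joint): how far the spindle is pushed down, in m: 0 up, 0.008 at its stop. It is sprung: it starts to sink at about 11 N and takes about 18 N at the stop, and springs back when let go
- lemon_1: a lemon 78 mm long lying on the worktop, loose, origin at its underside
- glass_1: drinking glass 84 mm across, 89 mm high, loose, origin at the centre of its underside
- bowl_1: small white bowl 130 mm across, 58 mm high, loose, origin at the centre of its underside

How it is judged:
On the way:
1. the small cone has snapped home on the spindle (z of small_reamer in the frame of spindle_seat between -0.003 and 0.003 m and horizontal distance between small_reamer and spindle_seat below 0.004 m), for 0.1 s.
At the end, for the whole second after the job is handed in: The small cone is home on the spindle's seat (underside within 3 mm of the seat, axis within 4 mm, tilted less than 0.12 rad), the fingers are still on it (more than 2 N) and hold the spindle pushed down by more than 4 of its 8 mm, at rest; the large cone has not moved more than 30 mm (all of step 1 and angle between small_reamer's own z axis and vertical below 0.12 rad and value of joint spindle above 0.004 m and contact force between the fingers and small_reamer above 2 N and linear speed of small_reamer below 0.02 m/s and distance of large_reamer from where it was at the start of the episode below 0.03 m); the arm keeps its last pose, push and grip.
It fails at once if the large cone is taken or knocked away (distance of large_reamer from where it was at the start of the episode above 0.03 m).
It fails at once if the lemon, glass or bowl is knocked away (distance of any of lemon_1, glass_1, bowl_1 from where it was at the start of the episode above 0.04 m).
It also fails if it takes over 35 s, if anything falls off the work surface, if the arm or the gripper's body presses on something with over 40 N, if the wrist force passes 120 N, or if a joint passes its speed limit or range.

## Robot

A 6-joint arm with a two-finger parallel gripper is mounted at the origin on a cart in front of the work surface, level with it; the furniture and walls round the work are solid. World frame = base frame: x ahead of the robot, y to its left, z up, the work surface at z = 0. Lengths are in m, angles in rad, forces in N, time in s.
With the tool pointing down it reaches from about 0.15 to 0.775 m from the base axis. Payload 6.1 kg.
Tool frame: the origin (TCP) lies on the centre line of the jaws, within the pads' length; the fingertips stand 17 mm ahead of it and the grasp point (between the pads) lies 2 mm behind it (arm.tip_extent is the distance from the TCP to the fingertips, in m); z points along the fingers, y is the line along which they close (so a half turn about z gives the same grasp; the last joint's range is limited). The gripper opens to 85 mm and grips with 20 to 120 N. Pads are 22 mm wide; open, the fingers measure 114 mm over their backs; the gripper's body (76 mm by 85 mm) begins 54 mm behind the grasp point. The pads swing forward as they close: fully open they stand 13 mm farther back than shut.
Start: joints at [1.187, 0.126, -0.04, 1.405, 0, 1.571], TCP at [0.197, 0.487, 0.248] pointing down, gripper open.
Joint ranges: [-2.72, 2.72], [-0.95, 1.95], [-1.27, 1.35], [-1.78, 2.02], [-1.46, 1.47], [-3.14, 3.14]. Speed limits (rad/s): [2.39, 2.39, 3.01, 3.14, 3.14, 3.14].

## Interface

Orientations are given as a unit quaternion [x, y, z, w].
In Python, from station import monitor, cams, workorder, models, arm gives the robot as it stands.
- The arm moves only by the tool servo_tool, never from a script. Its argument "commands" is a list that holds one entry, the list of rows, each a list of 7 numbers: the turn, a rotation vector about the world's x, y, z in fractions of the full range, 1 being pi rad, then the shift along the world's x, y, z in a scale on which 1.0 is 0.5 m, then the opening, from 0 (shut) to 1 (fully open). In form: [[[rx, ry, rz, dx, dy, dz, fingers], ...]]. A call has 1 to 10 rows; each row is the pose to reach, as a shift and turn from the pose commanded when the call began; what a row does not reach only later rows make up. A row lasts 1/10 s, in which the tool goes at most 50 mm and 8.59 degrees, less where a joint would pass 70% of its speed; a pose out of reach is approached as far as the arm can. A shift or turn number past 1, either way, is cut back to 1. A call with a gripper value outside its range is refused whole. The fingers move at their own pace and stop on an object; "squeeze" is the grip in N (left out, the last holds). Time passes only in rows, so rows that repeat a pose let the fingers close. It gives the time, the measured TCP pose, the force, the opening and the grip force at its end, in the units of the state.
- monitor.observe(): the state, without advancing time (a new reading comes with each control period).
- cams.read_camera(name): name is "side" or "top"; returns (picture, depth): 420x560x3 uint8, red, green, blue; 420x560 float32, m along the optical axis (not along the pixel's ray), 0 where there is no reading.
- cams.get_calibration(name): a dict with "vertical_fov" (degrees; the focal length in pixels is half the picture's height over the tangent of half this angle, whatever the lens; pixels are square), "cx", "cy" (the principal point, pixels), "k1" (the pictures are not rectified: a ray, as slopes to the right and down, at radius r is drawn at 1 + k1 r^2 times it, then the intrinsics apply), "camera_from_world" (4x4, takes a point from world to camera coordinates). Camera axes: x right, y down, z forward; pixel columns grow to the right and rows downward; lengths in m; the calibration is good to about 2 mm. A picture is of the moment at which its call begins. get_calibration takes no time and is no camera call.
- workorder.finish_job(): hands the job in; it is judged then, once.
Trained networks look in the newest picture that a camera, given by its name, has taken for a name from the list of things; names that differ only in an ending like _2 or _b are one class to them, and where a whole thing is asked for, a point or a joint stands for the part that bears it (a point fixed in the world has none). Each returns a list of dicts, best first, with "score" (0 to 1); they miss things now and then, are a little off and sometimes report something else, mostly with a low value. They report only what shows in the picture. A call takes as long as a camera call.
- models.find_in(camera, query): "xyz" ([x, y, z] in m, in world coordinates, good to about 4 mm: the middle of the surface that is visible of it).
- models.masks_of(camera, query): "pixels" (420x560 bool, what is visible of it).
The state is a dict: "t": time; "q": joint angles; "qd": joint speeds; "joint_torque": joint torques, N m; "tool_pos": TCP position; "ee_rot": TCP orientation; "contact_force": force on the tool from outside, world axes, zero at the start; "wrist_torque": the same for the moment, N m; "opening": finger opening in m; "grip_force": force on a finger pad.
Only numpy, scipy, OpenCV 4.12 (cv2) and the standard library are available. Lean on these libraries where they do the work, as an engineer would, in place of code of your own. Each camera call takes 0.05 s, during which the arm holds its last target. There are 200 camera calls.

## Working session

There is one attempt and no reset: what is moved stays moved. The work goes in short steps, Python scripts to look and compute and a tool call to move; the robot and the scene stay as the last step left them, time stands still between calls to the robot, and variables do not carry over. Pictures are saved under pics/ and viewed, at most 10 in all, crops included, and the job is handed in when it is done.

Besides the shell and the picture viewer there is one more tool, called as name([rows], argument=value, ...), one row to a line, values as JSON. servo_tool: Moves the arm, as the interface text tells. Its arguments: {"type":"object","properties":{"commands":{"type":"array","items":{"type":"array","items":{"type":"array","items":{"type":"number"}}}},"squeeze":{"type":"number"}},"required":["commands"]}

```bash
mkdir -p pics; cat > h.py <<'E'
import numpy as np, cv2
from station import monitor, cams, workorder, models, arm
def K(n):
    c=cams.get_calibration(n); f=210/np.tan(np.radians(c["vertical_fov"])/2)
    return c,f,np.array(c["camera_from_world"])
def pts(n,depth,mask):
    c,f,T=K(n); v,u=np.nonzero(mask&(depth>0)); z=depth[v,u]
    xd=(u-c["cx"])/f; yd=(v-c["cy"])/f; x,y=xd.copy(),yd.copy()
    for _ in range(10):
        s=1+c["k1"]*(x*x+y*y); x,y=xd/s,yd/s
    P=np.stack([x*z,y*z,z],1); return (P-T[:3,3])@T[:3,:3]
def proj(n,p):
    c,f,T=K(n); q=T[:3,:3]@np.array(p)+T[:3,3]; x,y=q[:2]/q[2]; s=1+c["k1"]*(x*x+y*y)
    return f*x*s+c["cx"],f*y*s+c["cy"]
E
python3 - <<'E'
from h import *
for n in("side","top"):
    im,d=cams.read_camera(n); cv2.imwrite(f"pics/{n}1.png",im[:,:,::-1])
    np.savez(f"{n}1.npz",im=im,d=d)
    c,f,T=K(n); print(n,np.round(-T[:3,:3].T@T[:3,3],3),np.round(T[2,:3],2))
    for q in("small_reamer","large_reamer","juicer","spindle_tip","spindle","lemon_1","glass_1","bowl_1"):
        print(q,[(np.round(r["xyz"],3).tolist(),round(r["score"],2)) for r in models.find_in(n,q)][:3])
s=monitor.observe(); print(s["t"],s["tool_pos"],s["ee_rot"],s["opening"],arm.tip_extent)
E
```

```text
side [ 0.163 -0.842  0.619] [ 0.39  0.81 -0.44]
small_reamer [([0.651, -0.114, 0.026], 0.72)]
large_reamer [([0.44, -0.143, 0.041], 0.95)]
juicer [([0.519, 0.053, 0.075], 0.94)]
spindle_tip []
spindle [([0.526, 0.087, 0.097], 0.58)]
lemon_1 [([0.429, 0.352, 0.038], 0.76), ([0.652, -0.117, 0.025], 0.57)]
glass_1 [([0.764, 0.084, 0.061], 0.58)]
bowl_1 [([0.672, 0.392, 0.041], 0.92)]
top [0.492 0.081 1.04 ] [ 0.13  0.03 -0.99]
small_reamer [([0.654, -0.099, 0.042], 0.55)]
large_reamer [([0.45, -0.117, 0.051], 0.55)]
juicer [([0.525, 0.089, 0.07], 0.86)]
spindle_tip [([0.53, 0.098, 0.095], 0.42)]
spindle [([0.532, 0.093, 0.094], 0.5), ([0.672, 0.392, 0.014], 0.18)]
lemon_1 [([0.427, 0.365, 0.046], 0.96)]
glass_1 [([0.778, 0.106, 0.045], 0.59)]
bowl_1 [([0.674, 0.393, 0.013], 0.89)]
0.9 [0.19658544 0.48678241 0.24829641] [ 1.90717782e-01  9.81644909e-01 -1.47731392e-05 -2.12413390e-06] 0.08555500230631773 0.017
```

View pics/top1.png

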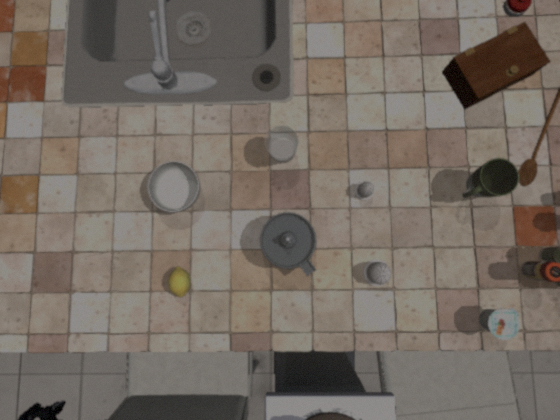

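View pics/side1.png

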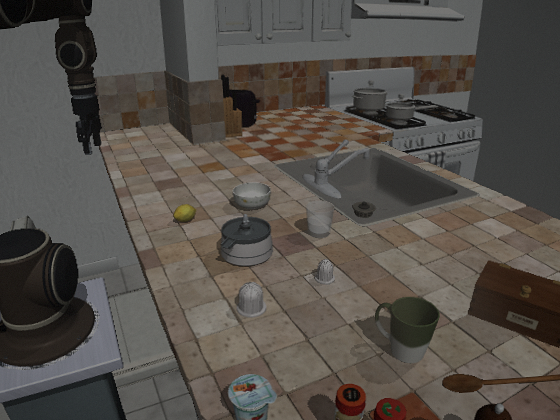

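The top view shows the juicer at (288,240), the small cone at (366,189), the large cone at (379,272), the glass at (282,146), the bowl at (173,188) and the lemon at (180,282). The side view agrees: small cone at (325,271), large cone at (252,298), spindle at (246,217). The networks' labels match both pictures, so next I'll refine positions with masks and depth.

```bash
python3 - <<'E'
from h import *
from scipy.optimize import least_squares
D={}
for n in("side","top"):
    im,d=cams.read_camera(n)
    for q in("small_reamer","large_reamer","juicer","spindle"):
        r=models.masks_of(n,q)
        if not r: print(n,q,"none"); continue
        m=r[0]["pixels"]; P=pts(n,d,m); D[n,q]=P
        v,u=np.nonzero(m)
        print(n,q,round(r[0]["score"],2),len(P),"px",u.min(),u.max(),v.min(),v.max(),"med",np.round(np.median(P,0),3),"zpct",np.round(np.percentile(P[:,2],[1,50,95,99]),3), "xy rng",np.round(np.percentile(P[:,:2],[2,98],axis=0),3).tolist())
for q,rad,zs in(("small_reamer",.019,(.008,.03)),("large_reamer",.027,(.01,.036)),("juicer",.072,(.02,.075))):
  for n in("side","top"):
    P=D.get((n,q)); 
    if P is None: continue
    S=P[(P[:,2]>zs[0])&(P[:,2]<zs[1])]
    if len(S)<8: continue
    f=least_squares(lambda c:np.hypot(*(S[:,:2]-c).T)-rad,np.median(S[:,:2],0)+[0.005,.01],loss="soft_l1",f_scale=.002)
    print(q,n,"cyl",np.round(f.x,4),len(S),"rms",np.sqrt(np.mean(f.fun**2)))
for n in("side","top"):
    for q in ("spindle","small_reamer","juicer"):
        P=D.get((n,q))
        if P is None: continue
        h=P[P[:,2]>(.045 if q=="small_reamer" else .105)]; print(n,q,"high pts",len(h),h.size and np.round(h.mean(0),4),h.size and h[:,2].max())
E
```

```text
side small_reamer 0.93 408 px 315 334 259 284 med [ 0.651 -0.114  0.026] zpct [0.    0.026 0.055 0.058] xy rng [[0.637, -0.126], [0.695, -0.075]]
side large_reamer 0.75 822 px 232 270 182 208 med [0.671 0.39  0.04 ] zpct [0.005 0.04  0.059 0.061] xy rng [[0.607, 0.321], [0.731, 0.448]]
side juicer 0.82 2214 px 220 271 214 265 med [0.518 0.057 0.073] zpct [0.009 0.073 0.085 0.112] xy rng [[0.459, 0.027], [0.589, 0.159]]
side spindle 0.66 114 px 240 249 214 229 med [0.528 0.092 0.097] zpct [0.075 0.097 0.121 0.123] xy rng [[0.517, 0.083], [0.547, 0.156]]
top small_reamer 0.79 291 px 355 373 182 200 med [ 0.654 -0.097  0.041] zpct [0.001 0.041 0.057 0.059] xy rng [[0.638, -0.121], [0.678, -0.08]]
top large_reamer 0.83 550 px 364 390 260 284 med [ 0.45  -0.117  0.055] zpct [0.002 0.055 0.068 0.071] xy rng [[0.423, -0.146], [0.478, -0.097]]
top juicer 0.63 2546 px 260 316 213 274 med [0.527 0.093 0.073] zpct [0.055 0.073 0.086 0.113] xy rng [[0.463, 0.036], [0.59, 0.156]]
top spindle 0.57 101 px 282 292 234 244 med [0.532 0.097 0.097] zpct [0.091 0.097 0.121 0.123] xy rng [[0.521, 0.086], [0.545, 0.11]]
small_reamer side cyl [ 0.6594 -0.1028] 116 rms 0.0014373500673218963
small_reamer top cyl [ 0.6377 -0.0804] 31 rms 0.007538627874903458
large_reamer side cyl [0.6764 0.4027] 307 rms 0.03393130922739853
large_reamer top cyl [ 0.4627 -0.0812] 39 rms 0.008500005873084856
juicer side cyl [0.5306 0.1014] 1350 rms 0.01783477591510396
juicer top cyl [0.4974 0.1115] 1776 rms 0.030447794746343997
side spindle high pts 39 [0.5291 0.0935 0.1143] 0.12319198582818718
side small_reamer high pts 80 [ 0.6556 -0.1081  0.0519] 0.05935058968605298
side juicer high pts 38 [0.529  0.0934 0.1141] 0.12319198582818718
top spindle high pts 45 [0.5321 0.0963 0.1144] 0.12629663156641197
top small_reamer high pts 117 [ 0.6594 -0.1017  0.0512] 0.060139748593497355
top juicer high pts 45 [0.5321 0.0963 0.1144] 0.12629663156641197
```

Both views agree: the small cone's axis is near (0.659, -0.102) with its top at about 57 mm. The spindle is near (0.531, 0.097) with its tip at about 0.122. Both heights fit the text, so I'm moving now.

The manual's scale: shifts go in shares of 0.5 m and turns go in shares of pi rad. Converting my numbers, -0.39 m / 0.5 = -0.78, 0.248 m / 0.5 = 0.496, -7.7 degrees / 180 = -0.0428.

servo_tool([
  [[0,0,-0.0428,0.062,-0.078,0,1],[0,0,-0.0856,0.124,-0.156,0,1],[0,0,-0.1283,0.186,-0.234,0,1],[0,0,-0.1711,0.248,-0.312,0,1],[0,0,-0.2139,0.31,-0.39,0,1],[0,0,-0.2567,0.372,-0.468,0,1],[0,0,-0.2994,0.434,-0.546,0,1],[0,0,-0.3422,0.496,-0.624,0,1],[0,0,-0.385,0.558,-0.702,0,1],[0,0,-0.4278,0.62,-0.78,0,1]],
], squeeze=60)

```text
t: 2.4
tool_pos: [0.5075, 0.0949, 0.2485]
ee_rot: [0.762, 0.647, 0.0, 0.0]
contact_force: [1.4, 0.7, 0.1]
opening: 0.0855
grip_force: 0.0
```

Converted, -0.199 m / 0.5 = -0.398, -0.156 m / 0.5 = -0.312.

servo_tool([
  [[0,0,0,0.062,-0.078,0,1],[0,0,0,0.124,-0.156,0,1],[0,0,0,0.186,-0.234,0,1],[0,0,0,0.248,-0.312,0,1],[0,0,0,0.304,-0.398,0,1],[0,0,0,0.304,-0.398,-0.08,1],[0,0,0,0.304,-0.398,-0.16,1],[0,0,0,0.304,-0.398,-0.24,1],[0,0,0,0.304,-0.398,-0.24,1],[0,0,0,0.304,-0.398,-0.24,1]],
])

```text
t: 3.4
tool_pos: [0.6582, -0.1021, 0.1285]
ee_rot: [0.76, 0.65, -0.001, -0.001]
contact_force: [1.0, 0.4, 0.8]
opening: 0.0853
grip_force: 0.0
```

Converted, -0.103 m / 0.5 = -0.206, -0.09 m / 0.5 = -0.18.

servo_tool([
  [[0,0,0,0,0,-0.07,1],[0,0,0,0,0,-0.14,1],[0,0,0,0,0,-0.18,1],[0,0,0,0,0,-0.206,1],[0,0,0,0,0,-0.206,1],[0,0,0,0,0,-0.206,0],[0,0,0,0,0,-0.206,0],[0,0,0,0,0,-0.206,0],[0,0,0,0,0,-0.206,0],[0,0,0,0,0,-0.206,0]],
])

```text
t: 4.4
tool_pos: [0.6596, -0.1024, 0.0269]
ee_rot: [0.76, 0.65, 0.001, 0.001]
contact_force: [0.0, -0.3, 5.3]
opening: 0.0354
grip_force: 60.8
```

Converted, 0.155 m / 0.5 = 0.31, 0.12 m / 0.5 = 0.24.

servo_tool([
  [[0,0,0,0,0,0.08,0],[0,0,0,0,0,0.16,0],[0,0,0,0,0,0.24,0],[0,0,0,0,0,0.31,0],[0,0,0,-0.06,0.078,0.31,0],[0,0,0,-0.12,0.156,0.31,0],[0,0,0,-0.14,0.18,0.31,0],[0,0,0,-0.14,0.18,0.31,0]],
])

```text
t: 5.2
tool_pos: [0.5874, -0.0107, 0.181]
ee_rot: [0.76, 0.651, 0.0, 0.0]
contact_force: [-0.1, -0.1, 0.8]
opening: 0.0352
grip_force: 60.2
```

```bash
python3 - <<'E'
from h import *
s=monitor.observe(); print(s["t"],s["tool_pos"],s["ee_rot"],s["opening"],s["grip_force"],s["contact_force"])
for n in("side","top"):
    im,d=cams.read_camera(n); np.savez(n+"2.npz",im=im,d=d)
    s=monitor.observe()
    u,v=map(int,proj(n,s["tool_pos"])); print(n,u,v)
    if n=="side":
        cv2.imwrite("pics/side2.png",cv2.resize(im[max(0,v-60):v+60,max(0,u-80):u+80,::-1],None,fx=5,fy=5,interpolation=cv2.INTER_CUBIC))
    r=models.masks_of(n,"small_reamer")
    for k in r[:2]:
        P=pts(n,d,k["pixels"]); print(n,round(k["score"],2),len(P),np.round(np.median(P,0),4))
        S=P[np.hypot(*(P[:,:2]-s["tool_pos"][:2]).T)<.06]; S=S[S[:,2]>.1]
        np.save(n+"2p.npy",S)
        if len(S): print(np.round(np.percentile(S,[2,98],axis=0),4).tolist())
E
```

```text
5.2 [ 0.58736459 -0.01065878  0.18099018] [7.59501722e-01 6.50505263e-01 1.54119627e-04 1.13549376e-04] 0.03516172922867017 60.23771632608259 [-0.13703807 -0.09212916  0.76645071]
side 282 205
side 0.56 339 [ 0.5811 -0.025   0.1829]
[[0.5663, -0.034, 0.1577], [0.6029, -0.0077, 0.2113]]
side 0.16 723 [0.6629 0.3858 0.0393]
[[0.5377, -0.0159, 0.2118], [0.5581, 0.0084, 0.2375]]
top 337 210
```

View pics/side2.png

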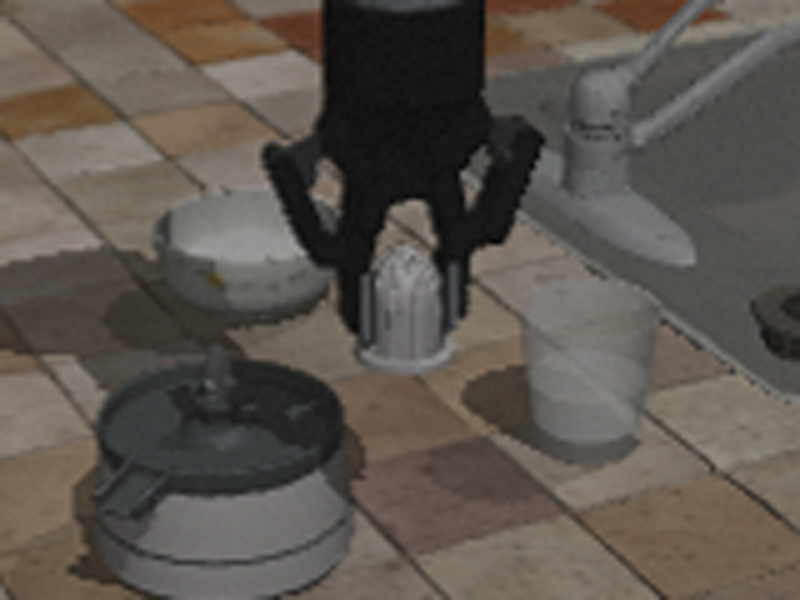

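The crop shows the cone upright between the pads, held on its ribbed body, flange clear at about (405,358) in the crop; the spindle is at (217,370). I'll fit both axes from the same camera so the calibration error cancels.

```bash
python3 - <<'E'
from h import *
from scipy.optimize import least_squares
def fit(S,rad,g):
    f=least_squares(lambda c:np.hypot(*(S[:,:2]-c).T)-rad,g,loss="soft_l1",f_scale=.001); return np.round(f.x,4),len(S),round(float(np.sqrt(np.mean(f.fun**2))),4)
im,d=cams.read_camera("side"); s=monitor.observe(); tp=np.array(s["tool_pos"])
P=pts("side",d,models.masks_of("side","small_reamer")[0]["pixels"])
print("z",np.percentile(P[:,2],[1,5,95,99]))
dz=P[:,2]-tp[2]+.0265
B=P[(dz>.008)&(dz<.03)&(np.hypot(*(P[:,:2]-tp[:2]).T)<.03)]
print("TCP",np.round(tp,4),"body",fit(B,.0185,tp[:2]))
A=pts("side",d,np.ones(d.shape,bool)); r=np.hypot(A[:,0]-.531,A[:,1]-.0965)
for lo,hi,rad in((.097,.111,.0075),(.086,.093,.015)):
    S=A[(r<rad+.006)&(A[:,2]>lo)&(A[:,2]<hi)]; print("side spindle",fit(S,rad,[.531,.0965]))
for n in("side","top"):
    z=np.load(n+"1.npz")["d"]; A=pts(n,z,np.ones(z.shape,bool)); r=np.hypot(A[:,0]-.531,A[:,1]-.0965)
    S=A[(r<.02)&(A[:,2]>.1)]; print(n,"tip",np.round(S[S[:,2]>.117].mean(0),4),np.round(S[:,2].max(),4))
    S=A[(r<.1)&(A[:,2]>.079)&(A[:,2]<.087)&(r>.05)]
    if len(S)>9:
        f=least_squares(lambda c:np.hypot(*(S[:,:2]-c[:2]).T)-c[2],[.531,.0965,.07],loss="soft_l1",f_scale=.002); print(n,"rim",np.round(f.x,4),len(S))
    S=A[(r<.025)&(A[:,2]>.0925)&(A[:,2]<.0965)]; print(n,"shoulder",np.round((np.percentile(S,2,axis=0)+np.percentile(S,98,axis=0))/2,4),len(S))
z=np.load("side1.npz")["d"]; A=pts("side",z,np.ones(z.shape,bool)); r=np.hypot(A[:,0]-.659,A[:,1]+.1025)
S=A[(r<.03)&(A[:,2]>.008)&(A[:,2]<.03)]; print("cone on table side",fit(S,.0185,[.659,-.102]))
E
```

```text
z [0.00272446 0.15577966 0.20797145 0.21166867]
TCP [ 0.5893 -0.0131  0.18  ] body (array([ 0.5889, -0.0139]), 119, 0.0014)
side spindle (array([0.5302, 0.0971]), 31, 0.0022)
side spindle (array([0.5346, 0.1006]), 9, 0.0015)
side tip [0.53   0.0951 0.1206] 0.1239
side rim [0.5289 0.0957 0.065 ] 264
side shoulder [0.5295 0.0962 0.0946] 25
top tip [0.532  0.097  0.1211] 0.1253
top rim [0.5315 0.0962 0.0647] 339
top shoulder [0.5316 0.0968 0.0945] 56
cone on table side (array([ 0.659 , -0.1036]), 119, 0.0014)
```

Converted, 0.1105 m / 0.5 = 0.221, -0.0585 m / 0.5 = -0.117.

servo_tool([
  [[0,0,0,-0.04,0.07,0,0],[0,0,0,-0.08,0.14,0,0],[0,0,0,-0.117,0.2,0,0],[0,0,0,-0.117,0.221,0,0],[0,0,0,-0.117,0.221,0,0],[0,0,0,-0.117,0.221,-0.02,0],[0,0,0,-0.117,0.221,-0.05,0],[0,0,0,-0.117,0.221,-0.05,0],[0,0,0,-0.117,0.221,-0.05,0]],
])

```text
t: 6.4
tool_pos: [0.5302, 0.0972, 0.1546]
ee_rot: [0.761, 0.649, -0.001, -0.0]
contact_force: [-0.6, 0.0, 0.3]
opening: 0.0352
grip_force: 60.3
```

```bash
python3 - <<'E'
from h import *
from scipy.optimize import least_squares
im,d=cams.read_camera("side"); s=monitor.observe(); tp=np.array(s["tool_pos"]); print(s["t"],tp,s["contact_force"])
c,f,T=K("side"); u,v=map(int,proj("side",[.531,.097,.13]))
cv2.imwrite("pics/side3.png",cv2.resize(im[v-40:v+35,u-50:u+50,::-1],None,fx=8,fy=8,interpolation=cv2.INTER_CUBIC))
for p in([.531,.097,.122],[.531,.097,.094],tp-[0,0,.0265]): a=proj("side",p); print(round((a[0]-u+50)*8),round((a[1]-v+40)*8))
A=pts("side",d,np.ones(d.shape,bool)); r=np.hypot(*(A[:,:2]-tp[:2]).T); dz=A[:,2]-tp[2]+.0265
def fit(S,rad):
    f=least_squares(lambda c:np.hypot(*(S[:,:2]-c).T)-rad,tp[:2],loss="soft_l1",f_scale=.001); return np.round(f.x,4),len(S),np.round(np.sqrt(np.mean(f.fun**2)),4)
m=(r<.024)&(dz>.008)&(dz<.03); print("cone",fit(A[m],.0185)); print("pin",fit(A[(r<.013)&(A[:,2]>.097)&(A[:,2]<.111)],.0075))
E
```

```text
6.45 [0.53045324 0.09745061 0.15519912] [ 0.32504235 -0.24125524 -0.34663841]
408 349
411 424
405 330
cone (array([0.5296, 0.0965]), 124, np.float64(0.002))
pin (array([0.5306, 0.0974]), 29, np.float64(0.0021))
```

View pics/side3.png

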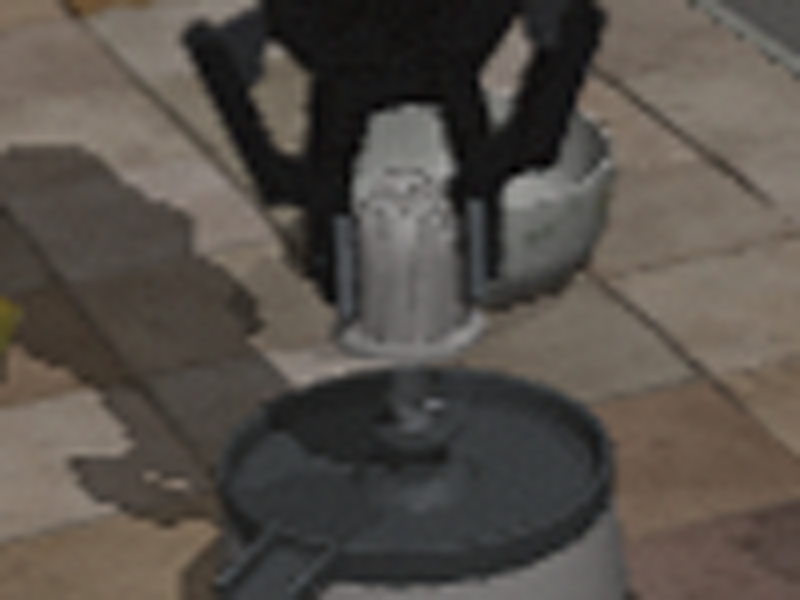

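The crop shows the cone right above the pin: flange centre about column 413, pin about column 411. The fit asks for about +0.5 to 1 mm in x and y. Lowering onto the taper and watching the force.

Converted, -0.015 m / 0.5 = -0.03, -0.012 m / 0.5 = -0.024.

servo_tool([
  [[0,0,0,0.001,0.001,-0.01,0],[0,0,0,0.001,0.001,-0.018,0],[0,0,0,0.001,0.001,-0.024,0],[0,0,0,0.001,0.001,-0.03,0],[0,0,0,0.001,0.001,-0.03,0]],
], squeeze=80)

```text
t: 6.95
tool_pos: [0.5303, 0.0988, 0.1398]
ee_rot: [0.76, 0.65, -0.0, -0.0]
contact_force: [-0.6, -0.2, -0.0]
opening: 0.0348
grip_force: 83.2
```

servo_tool([
  [[0,0,0,0,0,-0.004,0],[0,0,0,0,0,-0.008,0],[0,0,0,0,0,-0.01,0],[0,0,0,0,0,-0.01,0]],
])

```text
t: 7.35
tool_pos: [0.5306, 0.0987, 0.1352]
ee_rot: [0.76, 0.65, -0.0, 0.0]
contact_force: [0.2, -0.7, -0.2]
opening: 0.0348
grip_force: 83.2
```

Converted, -0.004 m / 0.5 = -0.008, -0.002 m / 0.5 = -0.004.

servo_tool([
  [[0,0,0,0,0,-0.004,0],[0,0,0,0,0,-0.008,0],[0,0,0,0,0,-0.008,0]],
])

```text
t: 7.65
tool_pos: [0.5311, 0.0984, 0.1318]
ee_rot: [0.76, 0.649, 0.0, 0.001]
contact_force: [0.8, -2.4, 3.5]
opening: 0.035
grip_force: 84.1
```

Converted, -0.004 m / 0.5 = -0.008, -0.002 m / 0.5 = -0.004.

servo_tool([
  [[0,0,0,0,0,-0.004,0],[0,0,0,0,0,-0.008,0],[0,0,0,0,0,-0.008,0]],
])

```text
t: 7.95
tool_pos: [0.5308, 0.0984, 0.1272]
ee_rot: [0.76, 0.649, -0.0, 0.001]
contact_force: [2.3, -3.0, -0.4]
opening: 0.035
grip_force: 83.6
```

servo_tool([
  [[0,0,0,0,0,-0.004,0],[0,0,0,0,0,-0.008,0],[0,0,0,0,0,-0.008,0]],
])

```text
t: 8.25
tool_pos: [0.5303, 0.0986, 0.1221]
ee_rot: [0.76, 0.649, -0.001, -0.0]
contact_force: [2.5, -2.8, -5.4]
opening: 0.0347
grip_force: 82.9
```

The force peaked, then dropped: that's the click. Easing the small side load and pressing on.

Converted, -0.003 m / 0.5 = -0.006, -0.001 m / 0.5 = -0.002.

servo_tool([
  [[0,0,0,0.0006,-0.0014,-0.002,0],[0,0,0,0.0006,-0.0014,-0.004,0],[0,0,0,0.0006,-0.0014,-0.006,0],[0,0,0,0.0006,-0.0014,-0.006,0]],
])

```text
t: 8.65
tool_pos: [0.5305, 0.0985, 0.121]
ee_rot: [0.76, 0.65, 0.0, -0.0]
contact_force: [-2.8, -0.6, 4.2]
opening: 0.0351
grip_force: 84.0
```

Converted, -0.003 m / 0.5 = -0.006, -0.002 m / 0.5 = -0.004.

servo_tool([
  [[0,0,0,0,0,-0.004,0],[0,0,0,0,0,-0.006,0],[0,0,0,0,0,-0.006,0]],
])

```text
t: 8.95
tool_pos: [0.5305, 0.0985, 0.1189]
ee_rot: [0.76, 0.65, 0.001, -0.0]
contact_force: [-5.7, -1.5, 12.9]
opening: 0.0348
grip_force: 84.8
```

servo_tool([
  [[0,0,0,-0.001,-0.0004,-0.004,0],[0,0,0,-0.001,-0.0004,-0.008,0],[0,0,0,-0.001,-0.0004,-0.01,0],[0,0,0,-0.001,-0.0004,-0.01,0],[0,0,0,-0.001,-0.0004,-0.01,0]],
])

```text
t: 9.45
tool_pos: [0.5305, 0.0985, 0.1148]
ee_rot: [0.76, 0.65, 0.001, 0.0]
contact_force: [-6.3, -0.3, 16.6]
opening: 0.0347
grip_force: 85.3
```

```bash
python3 - <<'E'
from h import *
for _ in range(4):
    im,d=cams.read_camera("side"); s=monitor.observe(); print(s["t"],np.round(s["tool_pos"],4),np.round(s["contact_force"],1),s["opening"],s["grip_force"])
u,v=map(int,proj("side",[.531,.097,.11]))
cv2.imwrite("pics/side4.png",cv2.resize(im[v-40:v+35,u-50:u+50,::-1],None,fx=8,fy=8,interpolation=cv2.INTER_CUBIC))
E
```

```text
9.5 [0.5306 0.0985 0.1149] [-5.4 -0.9 16.3] 0.035112273455784646 85.31800204189494
9.55 [0.5305 0.0984 0.1148] [-6.5 -0.7 16. ] 0.03473888473794187 85.31781362369657
9.6 [0.5305 0.0984 0.1149] [-6.   0.  15.6] 0.034405075894564846 85.31819384777918
9.65 [0.5305 0.0985 0.1149] [-5.3 -0.8 16.3] 0.034893364926764855 85.31824684236199
```

View pics/side4.png

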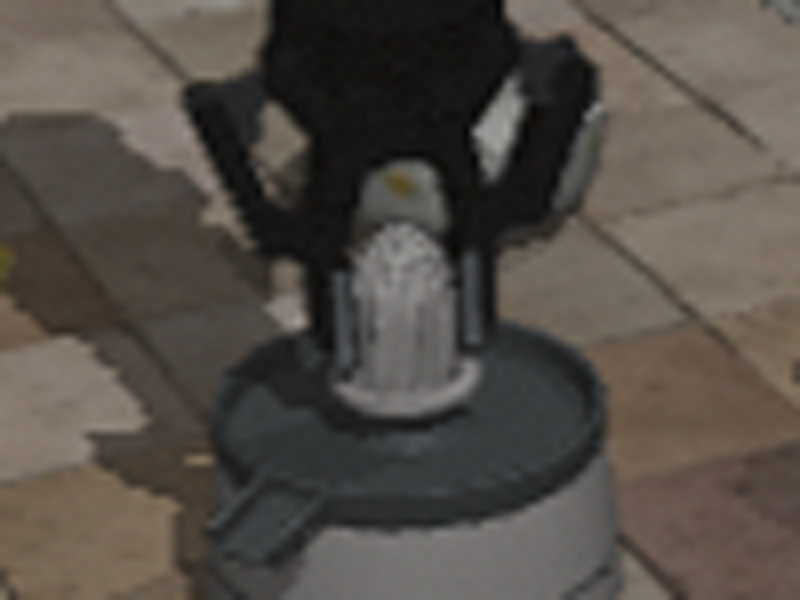

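The crop shows the cone upright and down on the spindle (flange at about (408,395)). The 16 N load and the 5.8 mm travel past the seat agree on a spindle depth of about 5.9 mm, and the readings are steady, so I'm handing in.

```bash
python3 -c "
from station import workorder
print(workorder.finish_job())"
```

```text
the job is handed in; nothing more can be done
None
```

The small cone snapped home on the spindle and the gripper is still holding it down, with the spindle about 5.8 mm into its 8 mm travel at about 16 N; the job is handed in, but the hand-in call gave no verdict.

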